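# Ready the pipette over the specimen cup

## Task

Take the pipette with the red button out of its sloping rest, turn it upright with its tip pointing straight down, and finish holding it still there with the tip over the middle of the open green specimen cup, about 2 to 3 cm above the rim. Do not let go of it at the end - the program finishes while the gripper holds the pipette in the air, touching nothing else - and leave the cup, the yellow pipette in its rest, the jar and the dropper bottle where they are.

Things in the scene. Friction and masses are not known exactly. Their poses are not given: they have to be found in the camera images.
- red_pipette: loose hand pipette, 200 mm long, about 90 g, red button and collar, white handle. Origin at the end of its thin tip, z along its axis from tip to button. At the start it leans about 35 degrees from vertical in one of the stand's two holes, button towards the robot, barrel in the hole, collar on the sloping face: draw it 95 mm or more along its own z to free the tip
- red_grip (a point): middle of the red pipette's handle, 158 mm up from the tip end, same axes. The handle runs 101 to 178 mm from the tip and has flat sides: 22 mm along x, 24 mm along y; grip it across y, since a finger hook (6 mm thick, 9 mm wide) sticks out 15 mm to +x at 170 to 176 mm. A red ring marks its top; above, a steel stem and the red button, 18 mm wide, 191 to 200 mm
- red_collar (a point): underside centre of the red collar (28 mm wide, 6 mm thick), 95 mm up from the tip end, same axes. Below it the grey barrel, 14 mm wide down to 50 mm from the tip end, then narrowing to a clear tip cone
- yellow_pipette: the same pipette with yellow button and collar, in the other hole of the stand; it stays there. Which of the two holes holds which pipette varies
- stand: fixed blue plastic stand, 150 mm (x) by 176 mm (y), up to 130 mm high; origin on the table, its base plate spans x -45 to 105 mm; z up. Its sloping face looks to -x and up, 35 degrees from level, face middle at x 20, y 0, z 105 mm; two holes 17 mm wide and 35 mm deep square to the face, at y +45 and -45 mm
- cup: open green plastic specimen cup, loose, 60 mm across at the rim, 60 mm high, wall 3 mm, about 80 g; origin at the centre of its underside, z up
- cup_rim (a point): centre of the cup's mouth, at rim height (60 mm above the table)
- jar: bystander: closed white specimen jar with orange cap, 60 mm across, 65 mm high; origin under its centre
- dropper: bystander: amber dropper bottle with black cap, 36 mm across, 85 mm high; origin under its centre
Mind the look-alikes: they are no part of the job. Leave any blue look-alike of the red_pipette alone. Several things have the shape of the stand; the one meant has the colours described above.

How it is judged:
By the outcome, as a careful person would: the job done as asked, in the order asked, and still so for the second after the job is handed in, while the arm keeps its last pose, push and grip.
It also fails if it takes over 48 s, if anything falls off the work surface, if the arm or the gripper's body presses on something with over 40 N, if the wrist force passes 120 N, or if a joint passes its speed limit or range.

## Robot

A 6-joint arm with a two-finger parallel gripper is mounted at the origin on the work surface. World frame = base frame: x ahead of the robot, y to its left, z up, the work surface at z = 0. Lengths are in m, angles in rad, forces in N, time in s.
With the tool pointing down it reaches from about 0.25 to 0.725 m from the base axis. Payload 4 kg.
Tool frame: the origin (TCP) lies at the very end of the fingers, on their centre line; the grasp point (between the pads) lies 19 mm behind it; z points along the fingers, y is the line along which they close (so a half turn about z gives the same grasp; the last joint's range is limited). The gripper opens to 85 mm and grips with 20 to 120 N. Pads are 22 mm wide; open, the fingers measure 114 mm over their backs; the gripper's body (76 mm by 85 mm) begins 54 mm behind the grasp point. The pads swing forward as they close: fully open they stand 13 mm farther back than shut.
Start: joints at [1.334, 0.241, 0.005, 1.335, 0, 1.571], TCP at [0.117, 0.486, 0.231] pointing down, gripper open.
Joint ranges: [-2.72, 2.72], [-1.05, 1.87], [-1.09, 1.28], [-1.99, 2.15], [-1.42, 1.44], [-3.14, 3.14]. Speed limits (rad/s): [2.79, 2.79, 3.14, 3.14, 3.14, 3.14].

## Interface

Orientations are given as a unit quaternion [x, y, z, w].
In Python, from workcell import bot, vision, workorder, boxes_of gives the robot as it stands.
- The arm moves only by the tool send_rows, never from a script. Its argument "motion" is text: rows parted by semicolons, each of 5 numbers parted by spaces: the closure, from -1 (fully open) to 1 (shut), so that 0 is half open, then the shift along the tool's x, y, z in cm, then the turn about the tool's z in rad. In form: claw x y z twist; .... A call has 1 to 5 rows; each row is the pose to reach, as a shift and turn from the pose commanded when the call began, along the tool's axes at that moment; what a row does not reach only later rows make up. A row lasts 1/10 s, in which the tool goes at most 50 mm and 8.59 degrees, less where a joint would pass 70% of its speed; a pose out of reach is approached as far as the arm can. A call with a gripper value outside its range is refused whole. The fingers move at their own pace and stop on an object; the grip force is fixed at half the most. Time passes only in rows, so rows that repeat a pose let the fingers close. It gives the time, the measured TCP pose, the force, the opening and the grip force at its end, in the units of the state.
- bot.get_obs(): the state, without advancing time (a new reading comes with each control period).
- vision.camera(name): name is "scene" or "top" or "wrist"; returns the picture (400x640x3 uint8, red, green, blue); there is no depth.
- vision.camera_model(name): a dict with "fov_y" (degrees; the focal length in pixels is half the picture's height over the tangent of half this angle, whatever the lens; pixels are square), "cx", "cy" (the principal point, pixels), "world_from_camera" (4x4, takes a point from camera to world coordinates); the wrist camera has in their place "hand_eye" (4x4, takes a point from camera to tool coordinates, whose origin is the TCP and whose axes are the flange's). Camera axes: x right, y down, z forward; pixel columns grow to the right and rows downward; lengths in m; the calibration is good to about 2 mm. A picture is of the moment at which its call begins: read the wrist's pose just before it. camera_model takes no time and is no camera call.
- workorder.job_done(): hands the job in; it is judged then, once.
Trained networks look in the newest picture that a camera, given by its name, has taken for a name from the list of things; names that differ only in an ending like _2 or _b are one class to them, and where a whole thing is asked for, a point or a joint stands for the part that bears it (a point fixed in the world has none). Each returns a list of dicts, best first, with "conf" (0 to 1); they miss things now and then, are a little off and sometimes report something else, mostly with a low value. They report only what shows in the picture. A call takes as long as a camera call. They do not tell look-alikes from the thing itself.
- boxes_of(camera, target): "rect" ([centre column, centre row, width, height] in pixels, round what is visible of it).
The state is a dict: "clock": time; "joint_pos": joint angles; "joint_vel": joint speeds; "tau": joint torques, N m; "eef_pos": TCP position; "tool_rot": TCP orientation; "ft_force": force on the tool from outside, world axes, zero at the start; "ft_torque": the same for the moment, N m; "grip_width": finger opening in m; "grasp_force": force on a finger pad.
Only numpy, scipy, OpenCV 4.12 (cv2) and the standard library are available. Lean on these libraries where they do the work, as an engineer would, in place of code of your own. Each camera call takes 0.05 s, during which the arm holds its last target. There are 200 camera calls.

## Working session

There is one attempt and no reset: what is moved stays moved. The work goes in short steps, Python scripts to look and compute and a tool call to move; the robot and the scene stay as the last step left them, time stands still between calls to the robot, and variables do not carry over. Pictures are saved under pics/ and viewed, at most 10 in all, crops included, and the job is handed in when it is done.

Besides the shell and the picture viewer there is one more tool, called after "Request:" by a JSON object that holds its "api" and its "payload". send_rows: Moves the arm, as the interface text tells. Its arguments: {"type":"object","properties":{"motion":{"type":"string"}},"required":["motion"]}

```bash
mkdir -p pics; ls
cat > h.py <<'E'
from workcell import bot, vision, workorder, boxes_of
import numpy as np, cv2
from scipy.spatial.transform import Rotation as R
def cam(n):
    o=bot.get_obs(); im=vision.camera(n); m=vision.camera_model(n)
    if 'world_from_camera' in m: T=np.array(m['world_from_camera'])
    else:
        W=np.eye(4);W[:3,:3]=R.from_quat(o['tool_rot']).as_matrix();W[:3,3]=o['eef_pos'];T=W@np.array(m['hand_eye'])
    return im,m,T
def ray(m,T,u,v):
    f=200/np.tan(np.radians(m['fov_y'])/2)
    d=T[:3,:3]@np.array([(u-m['cx'])/f,(v-m['cy'])/f,1]);return T[:3,3],d
def atz(m,T,u,v,z):
    p,d=ray(m,T,u,v);return p+d*(z-p[2])/d[2]
def proj(m,T,P):
    f=200/np.tan(np.radians(m['fov_y'])/2)
    c=(np.atleast_2d(P)-T[:3,3])@T[:3,:3];return np.c_[m['cx']+f*c[:,0]/c[:,2],m['cy']+f*c[:,1]/c[:,2]]
def save(im,n): cv2.imwrite('pics/'+n,im[:,:,::-1])
E
python3 - <<'E'
from h import *
for n in ['scene','top']:
    im,m,T=cam(n); save(im,n+'1.png'); print(n,m['fov_y'],m['cx'],m['cy'],np.round(T,3).tolist())
    for t in ['red_pipette','stand','cup','jar']:
        print(t,[(np.round(b['rect']).tolist(),round(b['conf'],2)) for b in boxes_of(n,t)])
o=bot.get_obs();print(o)
E
```

```text
pics
scene 42.64422825172608 316.14140152362774 193.5503420678111 [[-0.74, 0.447, -0.503, 1.219], [0.673, 0.47, -0.571, 0.718], [-0.019, -0.761, -0.649, 1.005], [0.0, 0.0, 0.0, 1.0]]
red_pipette [([226.0, 177.0, 58.0, 17.0], 0.81), ([356.0, 283.0, 25.0, 34.0], 0.25)]
stand [([269.0, 214.0, 80.0, 72.0], 0.77), ([342.0, 173.0, 69.0, 62.0], 0.69)]
cup [([355.0, 282.0, 29.0, 33.0], 0.9)]
jar [([346.0, 219.0, 18.0, 28.0], 0.81)]
top 54.88275091448327 313.4078496887062 198.95426722573927 [[-0.091, -0.975, 0.201, 0.3], [-0.996, 0.089, -0.018, -0.046], [-0.001, -0.202, -0.979, 1.172], [0.0, 0.0, 0.0, 1.0]]
red_pipette [([422.0, 172.0, 16.0, 54.0], 0.83), ([333.0, 174.0, 14.0, 17.0], 0.72)]
stand [([342.0, 170.0, 68.0, 60.0], 0.78), ([350.0, 260.0, 72.0, 62.0], 0.7)]
cup [([232.0, 177.0, 22.0, 21.0], 0.67)]
jar [([294.0, 220.0, 23.0, 20.0], 0.89), ([335.0, 172.0, 16.0, 20.0], 0.47)]
{'clock': 0.5, 'joint_pos': array([ 1.33401062e+00,  2.40660976e-01,  4.96786933e-03,  1.33521796e+00,
       -9.58447318e-06,  1.57079623e+00]), 'joint_vel': array([ 0.00154831, -0.00191253, -0.00017149,  0.00040253, -0.00096399,
       -0.0001185 ]), 'tau': array([ 1.47589831e-04, -3.71859598e+01,  2.52461529e+01,  2.77347113e-03,
       -8.16453303e-05, -6.21082194e-06]), 'eef_pos': array([0.1172868 , 0.48602441, 0.23126369]), 'tool_rot': array([ 1.18116412e-01,  9.92999753e-01, -5.75331675e-05, -2.01750354e-06]), 'ft_force': array([-0.1951849 , -0.26319494,  0.51362499]), 'ft_torque': array([ 0.00917031,  0.01861965, -0.02864837]), 'grasp_force': 0.0, 'grip_width': 0.08529794917752467}
```

Run:
```python
import cv2,numpy as np
a=cv2.imread('pics/scene1.png');b=cv2.imread('pics/top1.png')
c=cv2.resize(a[120:320,170:430],None,fx=1.5,fy=1.5,interpolation=3)
d=cv2.resize(b[110:310,190:450],None,fx=2,fy=2,interpolation=3)
cv2.imwrite('pics/sceneC.png',cv2.resize(a[120:320,170:430],None,fx=3,fy=3,interpolation=3));cv2.imwrite('pics/topC.png',cv2.resize(b[110:310,190:450],None,fx=3,fy=3,interpolation=3))
```

```text
(no output)
```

View pics/sceneC.png

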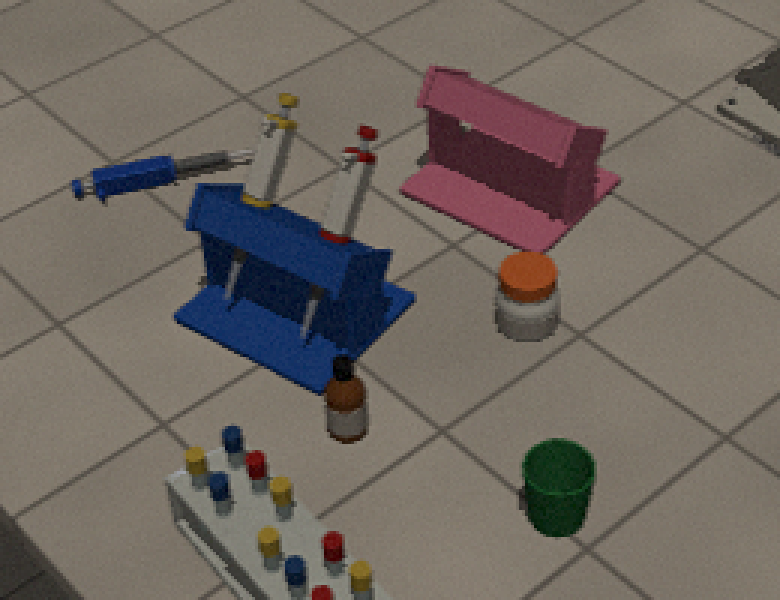

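View pics/topC.png

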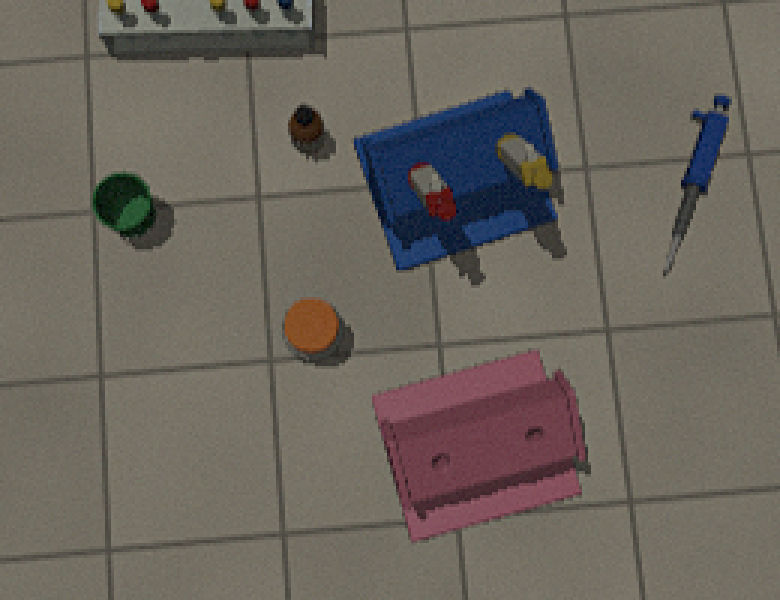

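The scene shows two stand-shaped things: the blue stand (scene px ~269,214; matches the description) and an empty pink look-alike (342,173). There are also two pipette candidates:
- The pipette with the red button is in the blue stand, in the hole nearer the cup (button at scene 292,164 and top 337,178).
- A blue look-alike lies on the table at scene 226,177.

The red one in the blue stand is the one meant, and the enlarged crops confirm it. Next I fit its pose.

```bash
cat > fit.py <<'E'
from h import *
from scipy.optimize import least_squares
S,C=np.sin(np.radians(35)),np.cos(np.radians(35))
def onpip(l,y): d=l-95; return [0.02-d*S/1e3,y,0.105+d*C/1e3]  # l mm from tip, stand frame
def world(p,q): 
    c,s=np.cos(p[2]),np.sin(p[2]);q=np.atleast_2d(q)
    return np.c_[p[0]+c*q[:,0]-s*q[:,1],p[1]+s*q[:,0]+c*q[:,1],q[:,2]]
E
python3 - <<'E'
from fit import *
for n in ['scene','top']:
    im=cv2.imread(f'pics/{n}1.png');h=cv2.cvtColor(im,cv2.COLOR_BGR2HSV)
    for c,(lo,hi) in {'red':(172,186),'yel':(18,32)}.items():
        H=h[...,0].astype(int);H=np.where(H<10,H+180,H) if c=='red' else H
        k=((H>=lo)&(H<=hi)&(h[...,1]>120)&(h[...,2]>60)).astype(np.uint8)
        k[:145]=0;k[205:]=0;k[:,:240 if n=='scene' else 315]=0;k[:,385:]=0
        _,_,st,ce=cv2.connectedComponentsWithStats(k)
        print(n,c,[(s.tolist(),np.round(e,1).tolist()) for s,e in zip(st[1:],ce[1:]) if s[4]>4])
ms,mt=vision.camera_model('scene'),vision.camera_model('top');Ts,Tt=[np.array(m['world_from_camera']) for m in (ms,mt)]
q=[onpip(195.5,.045),onpip(195.5,-.045),onpip(98,.045),onpip(98,-.045)]
obs=np.array([[292.3,164],[266,153.5],[281.7,198.7],[255.3,186.7]])
ot=np.array([[337.3,178.5],[368.5,168]])
def f(p): w=world(p,q);return np.r_[(proj(ms,Ts,w)-obs).ravel(),(proj(mt,Tt,w[:2])-ot).ravel()]
r=least_squares(f,[.4,-.08,0]);print(r.x,np.degrees(r.x[2]),np.round(r.fun,1))
print('grip',world(r.x,onpip(158,.045)),'mouth',world(r.x,onpip(95,.045)))
for z in (.06,):print('cup',atz(mt,Tt,231.3,177.5,z),atz(ms,Ts,356.3,275.3,z))
print('jar',atz(mt,Tt,294,219,.065),'drop',atz(mt,Tt,292,151,.08))
E
```

```text
scene red [([316, 145, 2, 4, 5], [316.4, 146.4]), ([322, 145, 9, 4, 14], [325.3, 146.9]), ([309, 148, 4, 8, 13], [310.7, 151.5]), ([316, 149, 10, 7, 24], [320.3, 152.3]), ([313, 153, 2, 5, 6], [313.7, 155.0]), ([339, 152, 5, 4, 9], [341.3, 153.8]), ([324, 156, 10, 10, 21], [328.1, 160.5]), ([335, 157, 9, 8, 20], [339.2, 161.6]), ([342, 157, 4, 3, 5], [343.2, 158.0]), ([347, 156, 8, 8, 20], [350.0, 159.5]), ([289, 162, 6, 5, 21], [291.9, 163.9]), ([313, 162, 3, 5, 7], [313.9, 164.0]), ([357, 162, 13, 26, 112], [363.6, 173.7]), ([317, 164, 9, 13, 28], [322.0, 171.4]), ([325, 165, 4, 7, 9], [326.4, 168.4]), ([337, 164, 12, 18, 52], [342.3, 172.1]), ([352, 164, 4, 4, 7], [353.3, 165.4]), ([323, 167, 13, 16, 44], [329.1, 174.8]), ([285, 169, 10, 5, 23], [289.3, 171.0]), ([313, 171, 4, 3, 5], [314.4, 172.2]), ([343, 172, 16, 16, 73], [349.7, 179.9]), ([334, 174, 5, 10, 18], [335.9, 178.8]), ([304, 178, 11, 11, 21], [308.3, 184.2]), ([355, 178, 4, 5, 9], [356.1, 180.2]), ([363, 179, 13, 11, 26], [369.3, 184.4]), ([314, 180, 5, 3, 7], [316.1, 180.9]), ([355, 185, 6, 8, 16], [357.4, 188.9]), 
[... 221 characters left out ...]
 [354.3, 199.7])]
scene yel [([263, 151, 6, 5, 20], [265.6, 152.8]), ([259, 158, 10, 5, 26], [263.6, 160.1]), ([251, 185, 9, 4, 21], [254.8, 186.7])]
top red [([326, 165, 5, 8, 11], [327.3, 167.6]), ([332, 173, 10, 10, 75], [336.8, 177.6])]
top yel [([356, 155, 6, 8, 12], [357.4, 157.4]), ([363, 162, 11, 11, 81], [368.5, 167.4])]
[ 0.59760862 -0.16684692  0.22993571] 13.174345587494638 [ 0.3  0.7 -0.1  0.2 -0.1  0.5  0.3  0.7  0.2  0.2  1.   0.3]
grip [[ 0.57164179 -0.12670876  0.15660658]] mouth [[ 0.60682607 -0.11847298  0.105     ]]
cup [0.61556459 0.17217962 0.06      ] [0.61899777 0.17489163 0.06      ]
jar [ 0.47311123 -0.00410052  0.065     ] drop [ 0.67472054 -0.01527458  0.08      ]
```

Request:
{"api": "send_rows", "payload": {"motion": "-1 -4 -3 -3 0; -1 -8 -6.5 -3 0; -1 -12 -10 -3 0; -1 -16 -13 -3 0; -1 -19 -16 -3 0"}}

```text
clock: 1.0
eef_pos: [0.2623, 0.2895, 0.2616]
tool_rot: [0.118, 0.993, 0.001, 0.001]
ft_force: [1.3, 0.1, -0.7]
grip_width: 0.0855
grasp_force: 0.0
```

Request:
{"api": "send_rows", "payload": {"motion": "-1 -4 -3 0 0; -1 -8 -6.5 0 0; -1 -12 -10 0 0; -1 -16 -13 0 0; -1 -19 -16 0 0"}}

```text
clock: 1.5
eef_pos: [0.4098, 0.0889, 0.2617]
tool_rot: [0.118, 0.993, 0.0, 0.001]
ft_force: [0.7, 0.8, 0.3]
grip_width: 0.0853
grasp_force: 0.0
```

Request:
{"api": "send_rows", "payload": {"motion": "-1 -4 -3 0 -0.12; -1 -8 -6.5 0 -0.24; -1 -12 -10 0 -0.36; -1 -16 -13 0 -0.467; -1 -18 -15.5 0 -0.467"}}

```text
clock: 2.0
eef_pos: [0.5488, -0.1046, 0.2609]
tool_rot: [-0.115, 0.993, -0.0, 0.0]
ft_force: [0.6, -0.6, -0.4]
grip_width: 0.0856
grasp_force: 0.0
```

Run:
```python
from fit import *
p=[.5976,-.1668,.2299]
im,m,T=cam('wrist');o=bot.get_obs();print(o['eef_pos'],R.from_quat(o['tool_rot']).as_matrix().round(3).tolist(),o['joint_pos'].round(2))
P=proj(m,T,world(p,[onpip(l,.045) for l in(195.5,178,158,98)]));print(P.round(1))
Q=proj(m,T,world(p,[onpip(l,-.045) for l in(195.5,178,98)]));print(Q.round(1))
save(im,'w1.png')
for q in np.r_[P,Q]:cv2.circle(im,tuple(int(v) for v in q),3,(0,255,255),-1)
save(im,'w1m.png')
```

```text
[ 0.55042313 -0.10931913  0.26005965] [[-0.975, -0.223, 0.002], [-0.223, 0.975, -0.004], [-0.001, -0.004, -1.0]] [-0.19  0.35  0.23  1.45 -0.   -0.42]
[[288.8 204.2]
 [291.2 209.5]
 [293.6 214.7]
 [299.  226.7]]
[[175.9 204.1]
 [186.  209.4]
 [218.8 226.6]]
```

View pics/w1m.png

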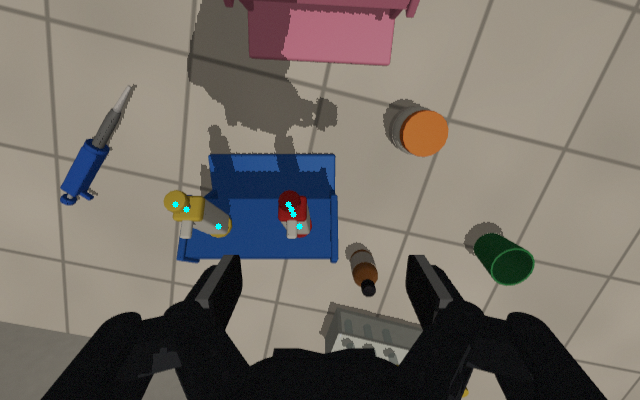

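The wrist view matches the fit: the red button projects to (289,204) and the picture shows it at about (290,203). I'm moving over it, then down.

Request:
{"api": "send_rows", "payload": {"motion": "-1 -1.7 -2.2 0 0; -1 -1.7 -2.2 3 0; -1 -1.7 -2.2 6 0; -1 -1.7 -2.2 9 0; -1 -1.7 -2.2 12.2 0"}}

```text
clock: 2.55
eef_pos: [0.5687, -0.1196, 0.1384]
tool_rot: [-0.115, 0.993, -0.0, 0.0]
ft_force: [0.1, 0.3, -0.5]
grip_width: 0.0857
grasp_force: 0.0
```

Request:
{"api": "send_rows", "payload": {"motion": "-1 0 0 0 0; -1 0 0 0 0"}}

```text
clock: 2.75
eef_pos: [0.5683, -0.1195, 0.1394]
tool_rot: [-0.115, 0.993, 0.0, -0.001]
ft_force: [-0.2, -0.4, 0.6]
grip_width: 0.0854
grasp_force: 0.0
```

Request:
{"api": "send_rows", "payload": {"motion": "-1 -0.2 -0.8 0 0; -1 -0.2 -0.8 0 0; -1 -0.2 -0.8 0 0"}}

```text
clock: 3.05
eef_pos: [0.5735, -0.1276, 0.1409]
tool_rot: [-0.115, 0.993, -0.0, 0.001]
ft_force: [-0.0, -0.9, -0.7]
grip_width: 0.0851
grasp_force: 0.0
```

Run:
```python
from fit import *
p=[.5976,-.1668,.2299]
im,m,T=cam('wrist');o=bot.get_obs();print(o['eef_pos'])
P=proj(m,T,world(p,[onpip(l,.045) for l in(195.5,178,158,98)]));print(P.round(1))
for q in P:cv2.circle(im,tuple(int(v) for v in q),2,(0,255,255),-1)
save(im,'w2.png')
```

```text
[ 0.57315276 -0.12737799  0.14059612]
[[323.9 265.5]
 [324.  267.6]
 [324.  269.4]
 [324.1 272.8]]
```

View pics/w2.png

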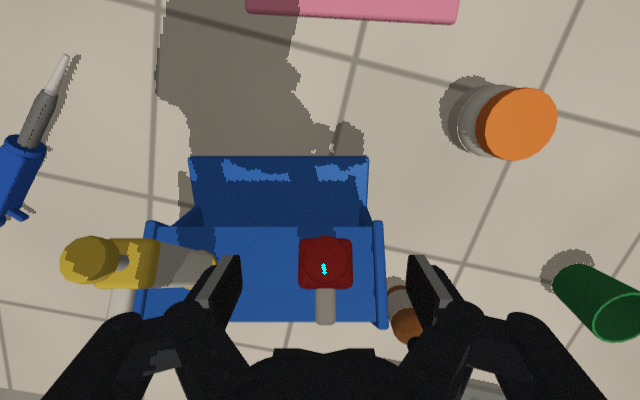

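The wrist view shows the red button and ring at (325,262), midway between the pads (220–430). I'm closing.

Request:
{"api": "send_rows", "payload": {"motion": "0.3 0 0 0 0; 1 0 0 0 0; 1 0 0 0 0; 1 0 0 0 0; 1 0 0 0 0"}}

```text
clock: 3.6
eef_pos: [0.5724, -0.1271, 0.1394]
tool_rot: [-0.115, 0.993, -0.0, 0.0]
ft_force: [-1.7, -1.4, 1.1]
grip_width: 0.0228
grasp_force: 58.8
```

Request:
{"api": "send_rows", "payload": {"motion": "1 0 0 0 0; 1 0 0 0 0; 1 0 0 0 0"}}

```text
clock: 3.9
eef_pos: [0.5724, -0.1271, 0.1394]
tool_rot: [-0.115, 0.993, -0.0, 0.0]
ft_force: [-0.2, -0.1, 1.8]
grip_width: 0.023
grasp_force: 58.8
```

Request:
{"api": "send_rows", "payload": {"motion": "1 0.45 0 -0.65 0; 1 0.95 0 -1.35 0; 1 1.4 0 -2 0; 1 1.85 0 -2.65 0; 1 2.35 0 -3.36 0"}}

```text
clock: 4.4
eef_pos: [0.5489, -0.1325, 0.1735]
tool_rot: [-0.115, 0.993, -0.0, -0.0]
ft_force: [0.2, -1.0, -2.3]
grip_width: 0.0236
grasp_force: 58.7
```

Request:
{"api": "send_rows", "payload": {"motion": "1 0.45 0 -0.65 0; 1 0.95 0 -1.35 0; 1 1.4 0 -2 0; 1 1.85 0 -2.65 0; 1 2.35 0 -3.36 0"}}

```text
clock: 4.9
eef_pos: [0.5261, -0.1378, 0.2069]
tool_rot: [-0.115, 0.993, 0.0, -0.0]
ft_force: [-1.1, -0.0, -1.6]
grip_width: 0.0233
grasp_force: 58.8
```

Run:
```python
from fit import *
o=bot.get_obs();print(o['eef_pos'],o['ft_force'],o['grip_width'])
im,m,T=cam('scene');save(cv2.resize(im[100:250,200:400],None,fx=4,fy=4,interpolation=3),'s2.png')
```

```text
[ 0.52612119 -0.137829    0.20692937] [-1.08183076 -0.02469292 -1.56970766] 0.023344733193361288
```

View pics/s2.png

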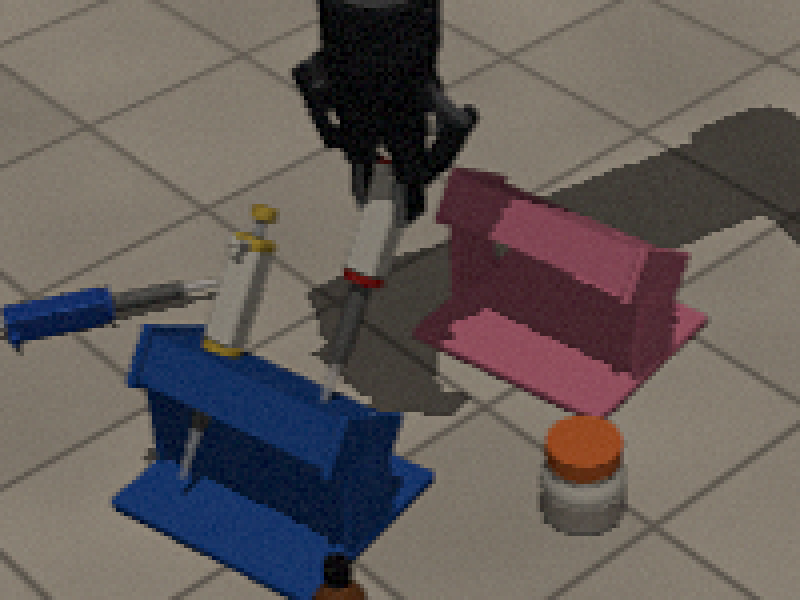

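The scene crop shows the red pipette drawn out at its 35° lean, with the tip still about 1 cm inside the hole mouth (crop px 325,398). The wrist can't tilt, so I'll use the hole's upper lip as a stop and swing the pipette upright within the grip, moving the grip in an arc about the lip.

Request:
{"api": "send_rows", "payload": {"motion": "1 -0.55 0 -0.27 0; 1 -1.3 0 -0.75 0; 1 -2.04 0 -1.21 0; 1 -2.83 0 -1.61 0; 1 -3.64 0 -1.98 0"}}

```text
clock: 5.45
eef_pos: [0.5624, -0.1293, 0.2259]
tool_rot: [-0.115, 0.993, 0.0, -0.001]
ft_force: [-3.4, -1.6, -1.9]
grip_width: 0.023
grasp_force: 59.7
```

Run:
```python
from fit import *
o=bot.get_obs();print(o['eef_pos'],o['ft_force'],o['grip_width'])
im,m,T=cam('scene');save(cv2.resize(im[100:250,200:400],None,fx=4,fy=4,interpolation=3),'s3.png')
```

```text
[ 0.56237884 -0.12932861  0.22588653] [-3.38595053 -1.58820316 -1.93188661] 0.023022947808738863
```

View pics/s3.png

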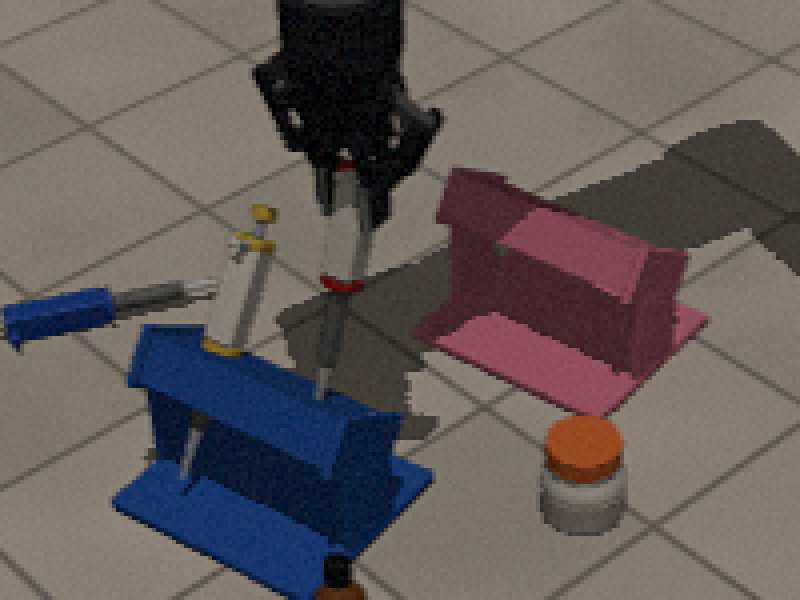

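The swing works: the pipette is now steeper (about 21°), the tip is still held at crop (320,398), and the force is only about 4 N. Continuing the arc.

Request:
{"api": "send_rows", "payload": {"motion": "1 -0.84 0 -0.3 0; 1 -1.68 0 -0.56 0; 1 -2.54 0 -0.75 0; 1 -3.41 0 -0.91 0; 1 -4.29 0 -1 0"}}

```text
clock: 6.0
eef_pos: [0.6045, -0.1193, 0.2364]
tool_rot: [-0.115, 0.993, 0.0, -0.0]
ft_force: [-3.9, -1.7, -2.8]
grip_width: 0.0236
grasp_force: 61.4
```

Request:
{"api": "send_rows", "payload": {"motion": "1 -0.45 0 -0.03 0; 1 -0.9 0 -0.05 0; 1 -0.9 0 -0.05 0"}}

```text
clock: 6.3
eef_pos: [0.6133, -0.1174, 0.2367]
tool_rot: [-0.115, 0.993, 0.0, 0.0]
ft_force: [-2.6, -0.7, -1.7]
grip_width: 0.0234
grasp_force: 61.8
```

```bash
cat > tilt.py <<'E'
# tilt of the held pipette: predicted silhouettes against red-collar centre seen in scene & top; viewed by crop with overlay
import sys
from fit import *
o=bot.get_obs();Rt=R.from_quat(o['tool_rot']).as_matrix();G=o['eef_pos']-.019*Rt[:,2];print(o['eef_pos'],o['ft_force'],G)
tiles=[]
for n in ['scene','top']:
    im,m,T=cam(n);u,v=proj(m,T,G-[0,0,.1])[0].astype(int)
    for l in (60,95,101,158): pass
    big=cv2.resize(im,None,fx=6,fy=6,interpolation=cv2.INTER_CUBIC)
    x0,y0=(u-33)*6,(v-45)*6;c=big[y0:y0+540,x0:x0+396].copy()
    for th in (0,):
        P=proj(m,T,[G-[0,0,.001*d] for d in (62,105,155)])*6-[x0,y0]+3
        for q in P: cv2.circle(c,tuple(q.astype(int)),2,(0,255,255),-1)
    tiles.append(c)
save(np.hstack(tiles),sys.argv[1])
E
python3 tilt.py t1.png
```

```text
[ 0.61331606 -0.11735382  0.23672995] [-2.62402697 -0.67320413 -1.7263502 ] [ 0.61330294 -0.11736013  0.25572995]
```

View pics/t1.png

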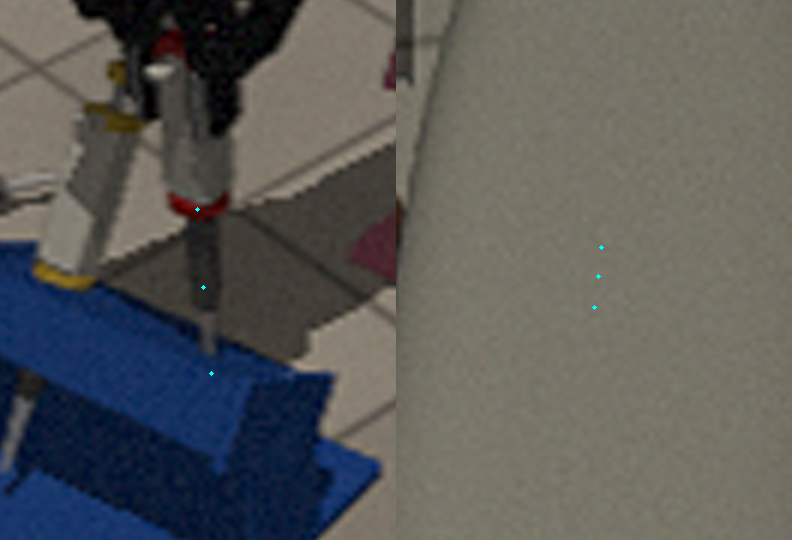

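The scene view shows the pipette upright: collar at (199,205), barrel at (204,285) and tip at (208,352), all on the predicted vertical line (dots) to within about 1°. I'm lifting it clear and moving to the cup.

Request:
{"api": "send_rows", "payload": {"motion": "1 0 0 -0.8 0; 1 0 0 -2 0; 1 0 0 -3.4 0; 1 0 0 -5 0; 1 0 0 -6 0"}}

```text
clock: 6.9
eef_pos: [0.614, -0.1177, 0.3004]
tool_rot: [-0.115, 0.993, -0.001, 0.003]
ft_force: [0.2, 0.2, -0.5]
grip_width: 0.0234
grasp_force: 61.8
```

Request:
{"api": "send_rows", "payload": {"motion": "1 -0.3 1 0 0; 1 -0.9 3.5 0 0; 1 -1.6 6.5 0 0; 1 -2.3 9.5 0 0; 1 -3.05 12.5 0 0"}}

```text
clock: 7.4
eef_pos: [0.6136, 0.013, 0.2965]
tool_rot: [-0.115, 0.993, 0.0, 0.0]
ft_force: [0.2, 0.8, -0.7]
grip_width: 0.0233
grasp_force: 61.8
```

Request:
{"api": "send_rows", "payload": {"motion": "1 -0.75 3 0 0; 1 -1.5 6 0 0; 1 -2.2 9 0 0; 1 -2.9 12 0 0; 1 -3.3 13.5 0 0"}}

```text
clock: 7.9
eef_pos: [0.6146, 0.1534, 0.2963]
tool_rot: [-0.116, 0.993, 0.0, -0.0]
ft_force: [-0.2, -0.1, -0.4]
grip_width: 0.0238
grasp_force: 61.8
```

Request:
{"api": "send_rows", "payload": {"motion": "1 -0.4 1.5 0 0; 1 -0.5 2.2 0 0; 1 -0.5 2.2 0 0; 1 -0.5 2.2 0 0"}}

```text
clock: 8.3
eef_pos: [0.6151, 0.1717, 0.2968]
tool_rot: [-0.114, 0.993, -0.0, -0.0]
ft_force: [-0.6, -0.3, 0.1]
grip_width: 0.0237
grasp_force: 61.8
```

```bash
sed -i 's/,105,155)/,105,158)/' tilt.py; python3 tilt.py t2.png
python3 - <<'E'
from h import *
im,m,T=cam('wrist');save(im,'w3.png')
print([(np.round(b['rect']).tolist(),round(b['conf'],2)) for t in('cup','cup_rim') for b in boxes_of('wrist',t)])
E
```

```text
[0.61507361 0.17168818 0.29680973] [-0.56854236 -0.26036087  0.06562946] [0.61507305 0.17169859 0.31580973]
[([328.0, 169.0, 48.0, 43.0], 0.65), ([327.0, 170.0, 44.0, 44.0], 0.88)]
```

View pics/t2.png

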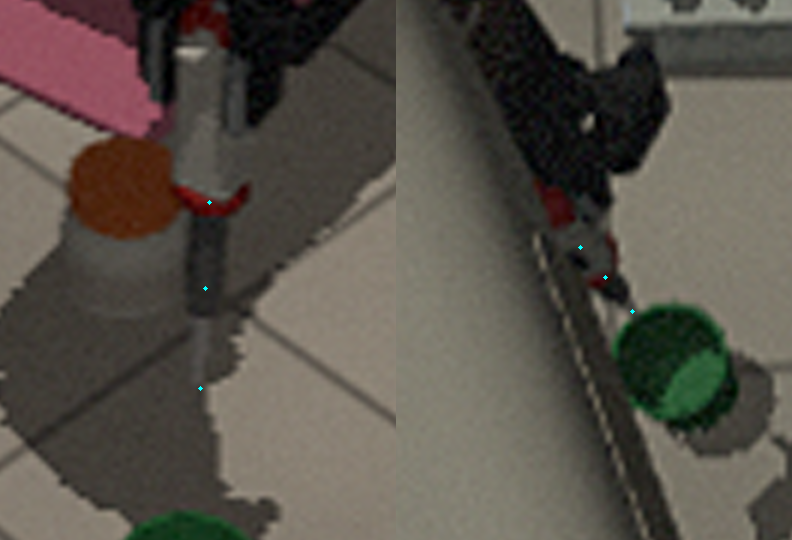

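The scene view has the collar, barrel and tip on the predicted vertical line: tip at (200,385) against a predicted (200,388). The top view agrees. I'll check the cup centre from the wrist view before lowering.

Run:
```python
from h import *
im,m,T=cam('wrist');o=bot.get_obs();print(o['eef_pos'])
h=cv2.cvtColor(im,cv2.COLOR_RGB2HSV);k=((h[...,0]>50)&(h[...,0]<90)&(h[...,1]>110)).astype(np.uint8)
n,_,st,ce=cv2.connectedComponentsWithStats(k);i=1+st[1:,4].argmax();print(st[i],ce[i])
x,y,w,hh,_=st[i];print(atz(m,T,327,170,.06),[atz(m,T,*q,.06).round(4) for q in((x,y+hh/2),(x+w,y+hh/2),(x+w/2,y),(x+w/2,y+hh))])
save(cv2.resize(im[100:300,200:440],None,fx=3,fy=3,interpolation=3),'w4.png')
```

```text
[0.61504433 0.17179635 0.29690882]
[ 306  146   43   44 1415] [326.75053004 167.79858657]
[0.6199146  0.17824166 0.06      ] [array([0.6236, 0.1502, 0.06  ]), array([0.6106, 0.2063, 0.06  ]), array([0.5885, 0.1715, 0.06  ]), array([0.6471, 0.1854, 0.06  ])]
```

View pics/w4.png

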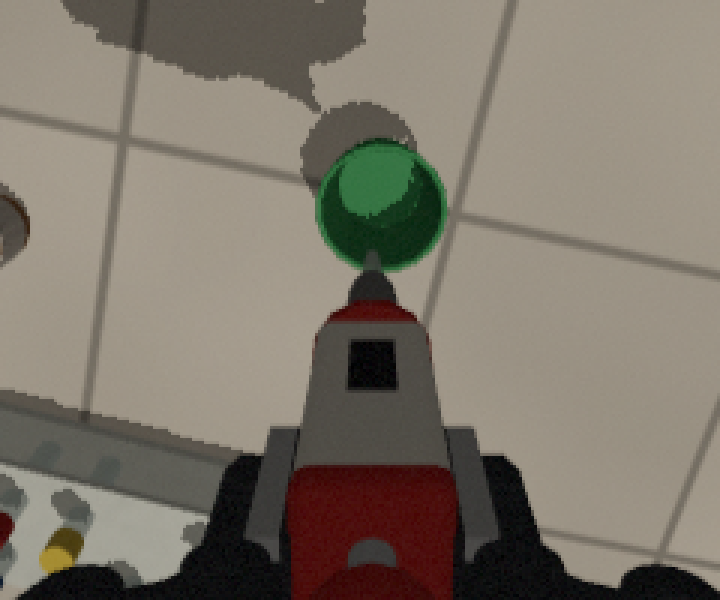

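The wrist view shows the cup rim centred at about (327,168) in the full picture, with the tip in line just in front of it at (324,184). I'll shift about 3–4 mm and lower.

Request:
{"api": "send_rows", "payload": {"motion": "1 -0.3 0.3 -0 0; 1 -0.3 0.3 1.5 0; 1 -0.3 0.3 3.5 0; 1 -0.3 0.3 5.5 0; 1 -0.3 0.3 6.7 0"}}

```text
clock: 9.1
eef_pos: [0.6166, 0.1761, 0.2279]
tool_rot: [-0.115, 0.993, -0.0, -0.001]
ft_force: [-0.4, -0.0, -1.2]
grip_width: 0.0233
grasp_force: 61.8
```

Request:
{"api": "send_rows", "payload": {"motion": "1 0 0 0.3 0; 1 0 0 0.5 0; 1 0 0 0.5 0; 1 0 0 0.5 0; 1 0 0 0.5 0"}}

```text
clock: 9.6
eef_pos: [0.6176, 0.1763, 0.2258]
tool_rot: [-0.115, 0.993, 0.0, 0.001]
ft_force: [0.1, 0.3, -1.1]
grip_width: 0.0231
grasp_force: 61.8
```

Run:
```python
from h import *
o=bot.get_obs();G=o['eef_pos']+[0,0,.019];tip=G-[0,0,.159];print(o['eef_pos'],o['ft_force'],tip)
t=[]
for n,z in(('scene',5),('wrist',3)):
    im,m,T=cam(n);u,v=proj(m,T,[tip])[0];print(n,u,v)
    w,h=(39,54) if z==5 else (65,90)
    u0,v0=int(u)-w,int(v)-h
    c=cv2.resize(im[v0:v0+2*h,u0:u0+2*w],None,fx=z,fy=z,interpolation=3).copy()
    for q,col in((tip,(255,0,255)),([.6175,.1755,.06],(255,255,0)),(tip+[0,0,.095],(0,255,255))):
        p=(proj(m,T,[q])[0]-[u0,v0])*z+z/2;cv2.circle(c,tuple(p.astype(int)),2,col,-1)
    t.append(c)
save(np.hstack(t),'f.png')
```

```text
[0.61761652 0.17630906 0.22577611] [ 0.12336645  0.33874296 -1.0951822 ] [0.61761652 0.17630906 0.08577611]
scene 357.4898385080803 268.13889069642687
wrist 322.6966098296539 185.85004657853494
```

View pics/f.png

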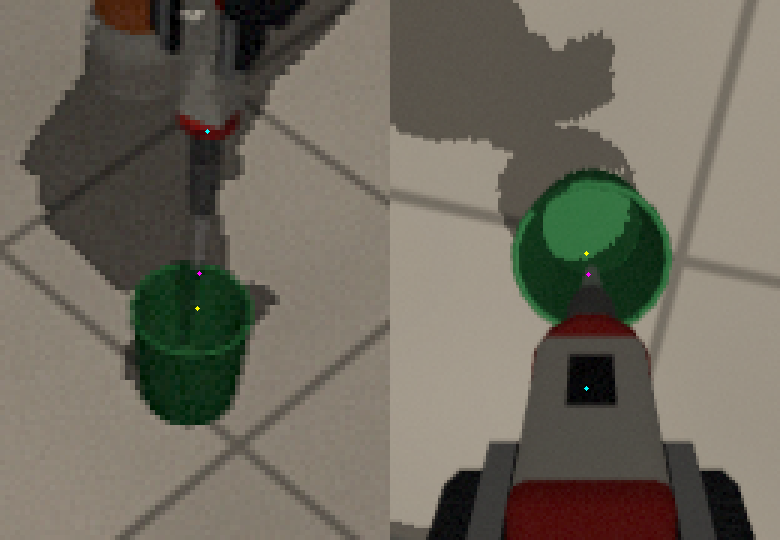

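The final picture shows the tip on the cup's axis to within about 3 mm, roughly 2.5 cm above the rim, upright, and the cup has not moved.

```bash
python3 -c "
from workcell import workorder
print(workorder.job_done())"
```

```text
the job is handed in; nothing more can be done
None
```

The red pipette is held upright and still in the gripper, tip about 2.5 cm above the middle of the green cup's rim, and the job is handed in; I touched neither the cup, the yellow pipette, the jar nor the dropper bottle.

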